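# Sort the misplaced cutting dies in their nests

### The arm

A 6-joint arm with a two-finger parallel gripper is mounted at the origin on the work surface. World frame = base frame: x ahead of the robot, y to its left, z up, the work surface at z = 0. Lengths are in m, angles in rad, forces in N, time in s.
With the tool pointing down it reaches from about 0.375 to 0.975 m from the base axis. Payload 3.8 kg.
Tool frame: the origin (TCP) lies midway between the tips of the shut fingers; the grasp point (between the pads) lies 19 mm behind it; z points along the fingers, y is the line along which they close (so a half turn about z gives the same grasp; the last joint's range is limited). The gripper opens to 85 mm and grips with 20 to 120 N. Pads are 22 mm wide; open, the fingers measure 114 mm over their backs; the gripper's body (76 mm by 85 mm) begins 54 mm behind the grasp point. The pads swing forward as they close: fully open they stand 13 mm farther back than shut.
Start: joints at [1.262, 0.264, 1.604, -0, 1.274, -0.037], TCP at [0.181, 0.65, 0.231] pointing down, gripper open.
Joint ranges: [-2.63, 2.63], [-0.94, 2.18], [0.31, 2.57], [-1.31, 4.45], [0, 2.66], [-2.55, 2.55]. Speed limits (rad/s): [2.57, 2.57, 3.14, 3.14, 3.14, 3.14].

### API

Orientations are given as a rotation vector (axis times angle).
In Python, from workcell import status, read_camera, workorder, masks_of gives the robot as it stands.
- The arm moves only by the tool drive_tool, never from a script. Its argument "rows" is a list of rows, each a list of 7 numbers: the turn, a rotation vector about the tool's x, y, z in degrees, then the shift along the tool's x, y, z in m, then the opening, from 0 (shut) to 1 (fully open). In form: [[ax, ay, az, tx, ty, tz, claw], ...]. A call has 1 to 8 rows; each row shifts and turns the commanded pose from where the row before left it, along the tool's axes as they then stand; what a row does not reach is not made up. A row lasts 1/12 s, in which the tool goes at most 41.7 mm and 7.16 degrees, less where a joint would pass 70% of its speed; a pose out of reach is approached as far as the arm can. A call is refused whole if a number of a shift passes 0.0417 or a number of a turn 7.16, either way. A call with a gripper value outside its range is refused whole. The fingers move at their own pace and stop on an object; "force" is the grip in N (left out, the last holds). Time passes only in rows, so rows that do not move let the fingers close. It gives the time, the measured TCP pose, the force, the opening and the grip force at its end, in the units of the state.
- status.read_state(): the state, without advancing time (a new reading comes with each control period).
- read_camera(name): name is "scene" or "top" or "wrist"; returns a dict with "color" (480x640x3 uint8, red, green, blue), "intrinsics" (3x3 intrinsics, pixels), "world_from_camera" (4x4, takes a point from camera to world coordinates); the wrist camera has in their place "mount" (4x4, takes a point from camera to tool coordinates, whose origin is the TCP and whose axes are the flange's). Camera axes: x right, y up, looking along -z (the intrinsics and any distortion apply to the point x, -y, -z); pixel columns grow to the right and rows downward; lengths in m; the calibration is good to about 2 mm. The wrist camera is an equidistant fisheye: a pixel r from the principal point sees the ray r / f radians off the axis. A picture is of the moment at which its call begins: read the wrist's pose just before it. There is no depth.
- workorder.finish_job(): hands the job in; it is judged then, once.
Trained networks look in a picture, given as the dict that the camera call returned (one of the last four; its "shot" number tells which), for a name from the list of things; names that differ only in an ending like _2 or _b are one class to them, and where a whole thing is asked for, a point or a joint stands for the part that bears it (a point fixed in the world has none). Each returns a list of dicts, best first, with "score" (0 to 1); they miss things now and then, are a little off and sometimes report something else, mostly with a low value. They report only what shows in the picture. A call takes as long as a camera call. They do not tell look-alikes from the thing itself.
- masks_of(picture, name): "mask" (480x640 bool, what is visible of it) and "bbox" ([left, top, right, bottom] in pixels, round what is visible of it).
The state is a dict: "time": time; "q": joint angles; "joint_vel": joint speeds; "joint_torque": joint torques, N m; "tool_pos": TCP position; "tcp_rot": TCP orientation; "wrist_force": force on the tool from outside, world axes, zero at the start; "torque": the same for the moment, N m; "width": opening from 0.0 (shut) to 1.0 (fully open); "grip_force": force on a finger pad.
Only numpy, scipy, OpenCV 4.12 (cv2) and the standard library are available. Lean on these libraries where they do the work, as an engineer would, in place of code of your own. Each camera call takes 0.05 s, during which the arm holds its last target. There are 200 camera calls.

### The job

Three steel cutting dies have been put away in each other's nests. Put each one, standing flat and centred, into the nest whose tab shows its own outline (round, rectangular or teardrop), parking one die in the empty nest with the blank tab on the way, so that this spare nest is empty again at the end. Set the dies down rather than dropping them, and leave the mug, the glue bottle and the ring of tape where they stand.

Things in the scene. Friction and masses are not known exactly. Their poses are not given: they have to be found in the camera images.
- die_round: Steel cutting die, about 0.28 kg: an upright steel band 30 mm high, 4 mm thick, in a round outline 72 mm across. Across its top, along the die's y, lies a dark steel grip bar: 14 mm thick in x, 68 mm long, from 26 to 58 mm above the underside. Origin: at the underside, below the bar's middle; z up. Any final heading is right. It starts in a nest not its own.
- die_rect: Steel cutting die, about 0.28 kg: an upright steel band 30 mm high, 4 mm thick, in a rectangular outline 54 mm (x) by 84 mm (y). Across its top, along the die's y, lies a dark steel grip bar: 14 mm thick in x, 80 mm long, from 26 to 58 mm above the underside. Origin: at the underside, below the bar's middle; z up. Any final heading is right. It starts in a nest not its own.
- die_drop: Steel cutting die, about 0.28 kg: an upright steel band 30 mm high, 4 mm thick, in a teardrop outline 58 mm (x) by 88 mm (y), pointed end to +y. Across its top, along the die's y, lies a dark steel grip bar: 14 mm thick in x, 84 mm long, from 26 to 58 mm above the underside. Origin: at the underside, below the bar's middle; z up. Any final heading is right. It starts in a nest not its own.
- nest_round: Fixed plywood board 206 x 132 x 9 mm with a square nest, 120 mm inside, framed by rims 6 mm wide rising 6 mm above its floor. Origin: on the table under the nest's centre; nest floor 9 mm above it. Towards the board's +x a flat tab 74 mm deep (its centre 103 mm from the origin) that bears a black full-size round outline: the home of the round die.
- nest_rect: Fixed plywood board 206 x 132 x 9 mm with a square nest, 120 mm inside, framed by rims 6 mm wide rising 6 mm above its floor. Origin: on the table under the nest's centre; nest floor 9 mm above it. Towards the board's +x a flat tab 74 mm deep (its centre 103 mm from the origin) that bears a black full-size rectangular outline: the home of the rectangular die.
- nest_drop: Fixed plywood board 206 x 132 x 9 mm with a square nest, 120 mm inside, framed by rims 6 mm wide rising 6 mm above its floor. Origin: on the table under the nest's centre; nest floor 9 mm above it. Towards the board's +x a flat tab 74 mm deep (its centre 103 mm from the origin) that bears a black full-size teardrop outline: the home of the teardrop die.
- nest_spare: Fixed plywood board 206 x 132 x 9 mm with a square nest, 120 mm inside, framed by rims 6 mm wide rising 6 mm above its floor. Origin: on the table under the nest's centre; nest floor 9 mm above it. Towards the board's +x a flat tab 74 mm deep (its centre 103 mm from the origin) that is left blank: the spare nest, empty at the start.
- mug: White mug, 76 mm wide, 90 mm tall, handle to its +y. Bystander, not to be moved. Origin at the centre of its underside.
- glue: White glue bottle with an orange cap, 60 mm wide, 140 mm tall (the tallest thing among the nests). Bystander, not to be moved. Origin at the centre of its underside.
- tape: Cardboard-brown ring of tape lying flat, 90 mm wide, 45 mm tall. Bystander, not to be moved. Origin at the centre of its underside.
Mind the look-alikes: they are no part of the job. What is shaped like the die_drop but blue is not meant.

How it is judged:
By the outcome, as a careful person would: the job done as asked, in the order asked, and still so for the second after the job is handed in, with the robot touching nothing.
It also fails if it takes over 128 s, if anything falls off the work surface, if the arm or the gripper's body presses on something with over 40 N, if the wrist force passes 120 N, or if a joint passes its speed limit or range.

## Working session

There is one attempt and no reset: what is moved stays moved. The work goes in short steps, Python scripts to look and compute and a tool call to move; the robot and the scene stay as the last step left them, time stands still between calls to the robot, and variables do not carry over. Pictures are saved under pics/ and viewed, at most 14 in all, crops included, and the job is handed in when it is done.

Besides the shell and the picture viewer there is one more tool, called after ">>>" as name([rows], argument=value, ...), one row to a line, values as JSON. drive_tool: Moves the arm, as the interface text tells. Its arguments: {"type":"object","properties":{"rows":{"type":"array"},"force":{"type":"number"}},"required":["rows"]}

```bash
mkdir -p pics; ls; cat > a.py <<'E'
from workcell import status, read_camera, masks_of
import cv2,numpy as np
if __name__=="__main__":
    s=status.read_state(); print(s)
    for n in ("top","scene"):
        p=read_camera(n); cv2.imwrite(f"pics/{n}1.png",p["color"][:,:,::-1])
        print(n,p["intrinsics"].tolist(),p["world_from_camera"].round(4).tolist(),[k for k in p])
        for o in "die_round die_rect die_drop nest_round nest_rect nest_drop nest_spare mug glue tape".split():
            print(o,[(round(m["score"],2),m["bbox"]) for m in masks_of(p,o)][:4])
E
python3 a.py
```

```text
pics
{'time': 0.0, 'q': array([ 1.26213777e+00,  2.64744995e-01,  1.60538040e+00, -2.58735196e-07,
        1.27368785e+00, -3.69230560e-02]), 'joint_vel': array([-0.00040789, -0.0002717 , -0.00173356,  0.00076687, -0.00182914,
        0.00060796]), 'joint_torque': array([-2.34237588e-03, -5.15111482e+01, -3.67310071e+01, -3.50154605e-04,
        1.31124005e-02,  1.71231835e-05]), 'tool_pos': array([0.18096747, 0.64953141, 0.22996406]), 'tcp_rot': array([-0.42547703, -3.11226038,  0.0034358 ]), 'wrist_force': array([ 0.14070348,  0.69382999, -0.45138703]), 'torque': array([ 0.0584126 , -0.03457997,  0.03941232]), 'grip_force': 0.0, 'width': 1.0001972214553314}
top [[438.9394606465754, 0.0, 322.7702338481752], [0.0, 438.9394606465754, 241.00147050819703], [0.0, 0.0, 1.0]] [[-0.0019, 0.9912, -0.1323, 0.4316], [-1.0, -0.0008, 0.009, 0.0134], [0.0089, 0.1323, 0.9912, 0.8427], [0.0, 0.0, 0.0, 1.0]] ['color', 'intrinsics', 'world_from_camera', 'shot']
die_round [(0.83, [118.2, 197.5, 169.9, 235.5])]
die_rect [(0.76, [357.3, 217.4, 410.3, 262.2])]
die_drop [(0.96, [484.7, 342.8, 542.6, 379.8
[... 625 characters left out ...]
1.3688], [0.9511, 0.204, -0.2319, -0.2699], [0.0064, 0.7377, 0.6751, 0.8784], [0.0, 0.0, 0.0, 1.0]] ['color', 'intrinsics', 'world_from_camera', 'shot']
die_round [(0.64, [442.5, 224.4, 476.0, 259.7])]
die_rect [(0.95, [246.3, 255.6, 287.0, 285.9])]
die_drop [(0.85, [133.7, 250.9, 176.6, 288.9]), (0.7, [122.7, 210.0, 168.1, 245.6])]
nest_round [(0.74, [128.0, 252.6, 191.3, 335.7])]
nest_rect [(0.61, [419.2, 224.6, 517.0, 295.5])]
nest_drop [(0.74, [231.1, 249.8, 307.9, 341.1])]
nest_spare [(0.56, [313.0, 206.2, 394.7, 275.1])]
mug [(0.6, [413.7, 165.3, 459.5, 214.8]), (0.31, [230.6, 248.8, 305.5, 337.0])]
glue [(0.78, [390.4, 264.7, 420.1, 322.1])]
tape [(0.83, [132.6, 345.8, 188.8, 402.3])]
```

View pics/top1.png

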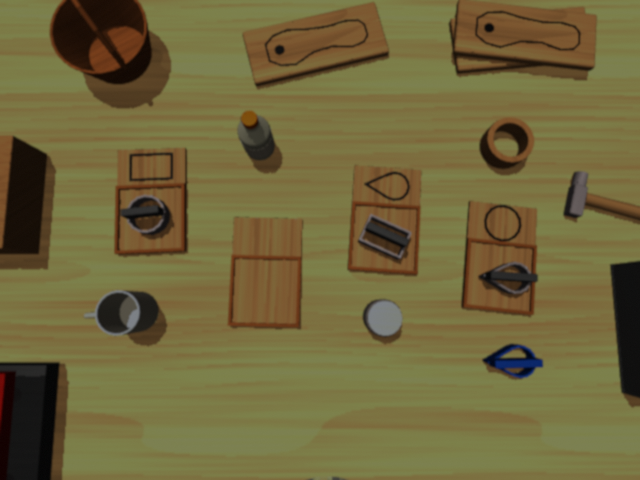

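```bash
cat > b.py <<'E'
from workcell import status, read_camera, masks_of
import cv2,numpy as np
def px(p,P):
    M=np.array(p["world_from_camera"]);K=p["intrinsics"]
    c=(np.atleast_2d(P)-M[:3,3])@M[:3,:3]
    return np.c_[K[0,0]*c[:,0]/-c[:,2]+K[0,2],K[1,1]*-c[:,1]/-c[:,2]+K[1,2]]
def ground(p,uv,z):
    M=np.array(p["world_from_camera"]);K=p["intrinsics"];uv=np.atleast_2d(uv)
    d=np.c_[(uv[:,0]-K[0,2])/K[0,0],-(uv[:,1]-K[1,2])/K[1,1],-np.ones(len(uv))]@M[:3,:3].T
    return M[:3,3]+d*((z-M[2,3])/d[:,2])[:,None]
def rectify(p,z,x0=.25,x1=.85,y0=-.5,y1=.5,s=800): # image up=+x, left=+y
    X=np.array([[x1,y1,z],[x1,y0,z],[x0,y0,z],[x0,y1,z]])
    H=cv2.getPerspectiveTransform(px(p,X).astype(np.float32),np.float32([[0,0],[(y1-y0)*s,0],[(y1-y0)*s,(x1-x0)*s],[0,(x1-x0)*s]]))
    return cv2.warpPerspective(p["color"],H,(int((y1-y0)*s),int((x1-x0)*s)),flags=cv2.INTER_CUBIC)
E
python3 - <<'E'
from b import *
p=read_camera("top")
im=rectify(p,.009); cv2.imwrite("pics/rect9.png",im[:,:,::-1])
im=rectify(p,.067); cv2.imwrite("pics/rect67.png",im[:,:,::-1])
E
```

```text
(no output)
```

View pics/rect9.png

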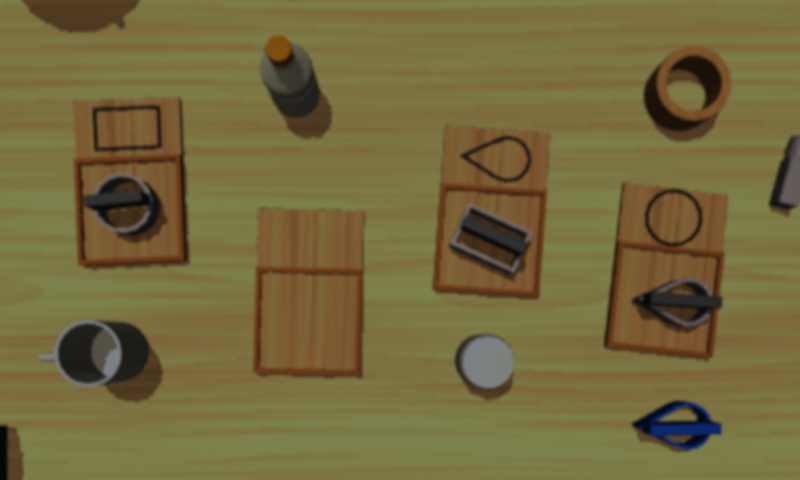

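The top view shows: the round die at (145,215) in the rect-tab nest, the rect die at (384,238) in the teardrop-tab nest, and the steel teardrop die at (511,277) in the round-tab nest. The spare nest is at (266,290).

Look-alikes for the teardrop die are the blue die at (513,361), which I exclude, and the steel one at (511,277), which I choose. There is also an unlisted white jar at (384,318). Next I measure poses.

```bash
cat > m.py <<'E'
from b import *
S=2000;X1,Y1=.85,.5
def w(pt): return np.array([X1-pt[1]/S, Y1-pt[0]/S])
def boxinfo(pts):
    (c,(a,b),t)=cv2.minAreaRect(np.float32(pts)); bx=cv2.boxPoints((c,(a,b),t))
    e=[bx[1]-bx[0],bx[2]-bx[1]]; e=max(e,key=np.linalg.norm)
    ang=np.degrees(np.arctan2(e[1],e[0]))
    return np.array(c),sorted([a,b]),ang
def bar(p,guess,z=.067,r=.06,rng=None):
    # dark bar top in rectified view at bar-top height
    im=rectify(p,z,.25,X1,-.5,Y1,S); g=im.max(2).astype(np.uint8)
    u,v=(Y1-guess[1])*S,(X1-guess[0])*S; k=int(r*S)
    sub=g[int(v)-k:int(v)+k,int(u)-k:int(u)+k]
    return sub,im[int(v)-k:int(v)+k,int(u)-k:int(u)+k],(int(u)-k,int(v)-k)
E
python3 - <<'E'
from m import *
p=read_camera("top")
for n in "nest_round nest_rect nest_drop nest_spare".split():
    m=masks_of(p,n)[0]["mask"]; ys,xs=np.nonzero(m)
    h=cv2.convexHull(np.float32(np.c_[xs,ys])).reshape(-1,2)
    c,sz,a=boxinfo(ground(p,h,.009)[:,:2]); 
    if np.cos(np.radians(a))<0:a+=180
    t=np.radians(a); print(n,"boardcentre",c.round(4),np.round(sz,4),"yaw",round(a,1),"origin",(c-.037*np.array([np.cos(t),np.sin(t)])).round(4))
rows=[]
for n in "die_round die_rect die_drop".split():
    ms=masks_of(p,n)
    for q in ms[:2]:
        m=q["mask"]; ys,xs=np.nonzero(m); c=ground(p,[xs.mean(),ys.mean()],.06)[0]
        sub,col,o=bar(p,c[:2]); rows.append(col)
        print(n,q["score"],c.round(3),np.percentile(sub,[1,5,10,20,30]))
cv2.imwrite("pics/bars.png",np.hstack(rows)[:,:,::-1].clip(0,127)*2)
E
```

```text
nest_round boardcentre [ 0.5128 -0.3325] [0.1393 0.2084] yaw -5.8 origin [ 0.476  -0.3287]
nest_rect boardcentre [0.6231 0.3393] [0.138  0.2102] yaw 2.2 origin [0.5861 0.3379]
nest_drop boardcentre [ 0.585  -0.1135] [0.1369 0.2098] yaw -3.6 origin [ 0.5481 -0.1111]
nest_spare boardcentre [0.485  0.1153] [0.1335 0.206 ] yaw -1.5 origin [0.448  0.1163]
die_round 0.94 [0.586 0.325 0.06 ] [12. 22. 39. 59. 71.]
die_rect 0.74 [ 0.545 -0.107  0.06 ] [16. 36. 47. 63. 81.]
die_drop 0.95 [ 0.325 -0.326  0.06 ] [ 27.  43.  68.  94. 114.]
die_drop 0.67 [ 0.47  -0.328  0.06 ] [18. 31. 41. 65. 84.]
```

View pics/bars.png

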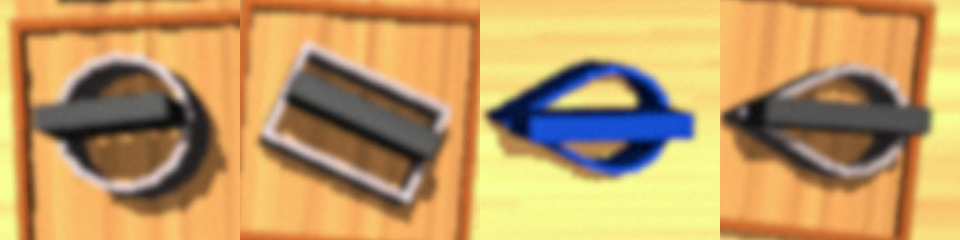

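The crops confirm the steel teardrop die (4th) is a different object from the blue look-alike (3rd), and show each bar on its band. I'll fit the bar tops.

```bash
cat >> m.py <<'E'
from scipy.optimize import differential_evolution
def fitbar(p,guess,L,z=.067,yaw0=0,span=60,r=.03):
    """rectangle 14 mm x L at height z: grey low-saturation, bright/dark edge contrast"""
    im=rectify(p,z,.25,X1,-.5,Y1,S).astype(np.float32); V=cv2.GaussianBlur(im,(0,0),2); 
    F=np.dstack([V[:,:,0]-V[:,:,2],V.mean(2)]) # saturation-like, value
    def samp(x,y): 
        return cv2.remap(F,np.float32((Y1-y)*S),np.float32((X1-x)*S),cv2.INTER_LINEAR)
    def grid(hx,hy,nx,ny): return [g.ravel() for g in np.meshgrid(np.linspace(-hx,hx,nx),np.linspace(-hy,hy,ny))]
    gi=grid(.0055,L/2-.0015,6,40)
    ring=np.array([(sx*.010,y) for sx in(-1,1) for y in np.linspace(-L/2,L/2,40)]+[(x,sy*(L/2+.003)) for sy in(-1,1) for x in np.linspace(-.007,.007,8) for _ in range(3)]).T
    def cost(v):
        c,s=np.cos(v[2]),np.sin(v[2])
        f=lambda g:samp(v[0]+c*g[0]-s*g[1],v[1]+s*g[0]+c*g[1]).reshape(-1,2)
        a,b=f(gi),f(ring); med=np.array([5,68.])
        return np.abs(a-REF).sum(1).mean()-.5*np.minimum(np.abs(b-REF).sum(1),40).mean()
    y0=np.radians(yaw0);d=np.radians(span)
    R=differential_evolution(cost,[(guess[0]-r,guess[0]+r),(guess[1]-r,guess[1]+r),(y0-d,y0+d)],seed=1,tol=1e-6,maxiter=150)
    return R.x[0],R.x[1],np.degrees(R.x[2]),R.fun
REF=np.array([2.,34.])
E
cat > go.py <<'E'
from m import *
p=read_camera("top")
D={"round":((.586,.325),.068),"rect":((.545,-.107),.080),"drop":((.47,-.328),.084)}
out=[]
for n,(g,L) in D.items():
    sub,col,o=bar(p,g)
    x,y,a,f=fitbar(p,g,L); print(n,round(x,4),round(y,4),round(a,1),round(f,1))
    t=np.radians(a);c,s=np.cos(t),np.sin(t)
    q=np.array([[((Y1-(y+s*u+c*v))*S-o[0]),((X1-(x+c*u-s*v))*S-o[1])] for u,v in[(-.007,-L/2),(.007,-L/2),(.007,L/2),(-.007,L/2)]])
    col=col.copy().clip(0,127)*2; cv2.polylines(col,[np.int32(q*8)],True,(255,0,0),1,shift=3); out.append(col)
cv2.imwrite("pics/fit.png",np.hstack(out)[:,:,::-1])
E
python3 - <<'E'
from m import *
p=read_camera("top");sub,col,o=bar(p,(.545,-.107))
print(col[90:95,55:65].reshape(-1,3).mean(0), col[118:122,90:100].reshape(-1,3).mean(0))
E
python3 go.py
```

```text
[45.54 45.58 44.64] [15.55  13.85  12.475]
round 0.5905 0.3341 7.3 -2.1
rect 0.5467 -0.1082 -24.5 -4.1
drop 0.4715 -0.3295 -3.2 -7.5
```

View pics/fit.png

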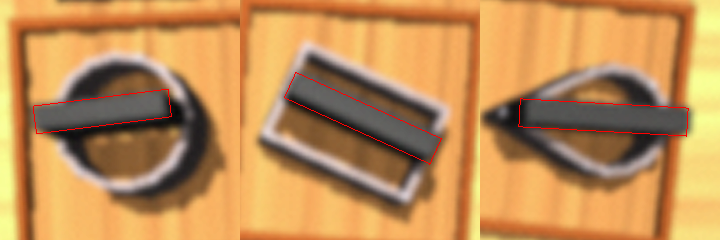

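The fits sit on the bars. Next come refined nest poses from the rims, plus the first move plan.

```bash
cat > plan.py <<'E'
import sys,numpy as np
from scipy.spatial.transform import Rotation as Ro
from workcell import status
# plan.py x y z yaw : turn about tool z (deg), then shift in tool axes AFTER that turn
s=status.read_state(); R=Ro.from_rotvec(s["tcp_rot"]).as_matrix(); P=s["tool_pos"]
x,y,z,a=map(float,sys.argv[1:5])
cur=np.degrees(np.arctan2(R[1,1],R[0,1]))
d=(a-cur+90)%180-90
if len(sys.argv)>5: d+=float(sys.argv[5])
ideal=lambda t:np.array([[np.sin(t),np.cos(t),0],[-np.cos(t),np.sin(t),0],[0,0,-1]])
t=np.radians(cur+d); T=np.array([[np.sin(t),np.cos(t),0],[-np.cos(t),np.sin(t),0],[0,0,-1.]])
# tool x = y x z
T[:,0]=np.cross(T[:,1],T[:,2])
tilt=Ro.from_matrix(R.T@np.c_[np.cross([np.cos(np.radians(cur)),np.sin(np.radians(cur)),0],[0,0,-1]),[np.cos(np.radians(cur)),np.sin(np.radians(cur)),0],[0,0,-1]]).as_rotvec(degrees=True)
print("pos",P.round(4),"yaw",round(cur,2),"tiltfix",tilt.round(2),"q",s["q"].round(2),"t",round(s["time"],2),"w",round(s["width"],2),"F",s["wrist_force"].round(1))
print("turn tool z",round(-d,2),"shift",(T.T@(np.array([x,y,z])-P)).round(4))
E
cat > nests.py <<'E'
from m import *
N={"round":(.476,-.3287,-5.8),"rect":(.5861,.3379,2.2),"drop":(.5481,-.1111,-3.6),"spare":(.448,.1163,-1.5)}
p=read_camera("top");im=rectify(p,.015,.25,X1,-.5,Y1,S).astype(np.float32)
im=cv2.GaussianBlur(im,(0,0),2);G=im[:,:,1] # rim is dark red-brown
u=np.linspace(-1,1,121)
def sq(h): return np.r_[np.c_[h*u,0*u+h],np.c_[h*u,0*u-h],np.c_[0*u+h,h*u],np.c_[0*u-h,h*u]]
inn,rim,out=sq(.056),np.r_[sq(.062),sq(.064)],sq(.071)
out_k=out
for n,(x,y,a) in N.items():
    def f(v):
        c,s=np.cos(v[2]),np.sin(v[2])
        g=lambda q:cv2.remap(G,np.float32((Y1-v[1]-s*q[:,0]-c*q[:,1])*S),np.float32((X1-v[0]-c*q[:,0]+s*q[:,1])*S),cv2.INTER_LINEAR).ravel()
        r=g(rim).reshape(2,-1).mean(0)
        return np.clip(r-g(inn),-40,10).mean()+np.clip(r-g(out),-40,10).mean()
    t=np.radians(a);R=differential_evolution(f,[(x-.012,x+.012),(y-.012,y+.012),(t-.07,t+.07)],seed=1,tol=1e-6)
    print(n,R.x[:2].round(4),np.degrees(R.x[2]).round(1),round(R.fun,1))
E
python3 nests.py; python3 plan.py .5905 .3341 .20 6.5
```

```text
round [ 0.4748 -0.3266] -6.7 -69.2
rect [0.5853 0.3337] 2.4 -76.9
drop [ 0.5482 -0.1107] -4.3 -70.5
spare [0.448  0.1137] -1.4 -72.1
pos [0.1812 0.6502 0.2313] yaw 74.43 tiltfix [-0. -0. -0.] q [ 1.26  0.26  1.6   0.    1.27 -0.04] t 1.7 w 1.0 F [ 0.  -0.4  0.8]
turn tool z 67.93 shift [-0.3604  0.3709  0.0313]
```

>>> drive_tool([
  [0, 0, 7, 0, 0, 0, 1],
  [0, 0, 7, 0, 0, 0, 1],
  [0, 0, 7, 0, 0, 0, 1],
  [0, 0, 7, 0, 0, 0, 1],
  [0, 0, 7, 0, 0, 0, 1],
  [0, 0, 7, 0, 0, 0, 1],
  [0, 0, 7, 0, 0, 0, 1],
  [0, 0, 7, 0, 0, 0, 1],
], force=40)

```text
time: 2.37
tool_pos: [0.1812, 0.6502, 0.2313]
tcp_rot: [1.845, 2.543, 0.0]
wrist_force: [0.5, 0.5, 0.3]
width: 0.997
grip_force: 0.0
```

>>> drive_tool([
  [0, 0, 6, 0, 0, 0, 1],
  [0, 0, 5.93, 0, 0, 0, 1],
  [0, 0, 0, -0.02, 0.02, 0, 1],
  [0, 0, 0, -0.02, 0.02, 0, 1],
  [0, 0, 0, -0.024, 0.025, 0, 1],
  [0, 0, 0, -0.024, 0.025, 0, 1],
  [0, 0, 0, -0.024, 0.025, 0, 1],
  [0, 0, 0, -0.024, 0.025, 0, 1],
])

```text
time: 3.03
tool_pos: [0.3367, 0.5299, 0.2314]
tcp_rot: [2.091, 2.344, 0.0]
wrist_force: [0.4, 1.0, -0.4]
width: 0.999
grip_force: 0.0
```

>>> drive_tool([
  [0, 0, 0, -0.024, 0.025, 0, 1],
  [0, 0, 0, -0.024, 0.025, 0, 1],
  [0, 0, 0, -0.024, 0.025, 0, 1],
  [0, 0, 0, -0.024, 0.025, 0, 1],
  [0, 0, 0, -0.024, 0.025, 0, 1],
  [0, 0, 0, -0.024, 0.025, 0, 1],
  [0, 0, 0, -0.024, 0.025, 0, 1],
  [0, 0, 0, 0, 0, 0, 1],
])

```text
time: 3.7
tool_pos: [0.5334, 0.3797, 0.2313]
tcp_rot: [2.095, 2.336, 0.001]
wrist_force: [0.4, 0.2, 0.4]
width: 1.0
grip_force: 0.0
```

```bash
python3 plan.py .5905 .3341 .20 6.5
```

```text
pos [0.5334 0.3797 0.2313] yaw 6.23 tiltfix [ 0.16  0.12 -0.  ] q [ 0.58  0.23  1.65 -0.    1.26  0.47] t 3.7 w 1.0 F [0.4 0.2 0.4]
turn tool z -0.27 shift [-0.0517  0.0516  0.0313]
```

>>> drive_tool([
  [0, 0, 0, -0.0172, 0.0172, 0.03, 1],
  [0, 0, 0, -0.0172, 0.0172, 0.03, 1],
  [0, 0, 0, -0.0172, 0.0172, 0.03, 1],
  [0, 0, 0, 0, 0, 0.03, 1],
  [0, 0, 0, 0, 0, 0.01, 1],
  [0, 0, 0, 0, 0, 0, 1],
])

```text
time: 4.2
tool_pos: [0.5826, 0.3369, 0.0969]
tcp_rot: [-2.09, -2.341, 0.012]
wrist_force: [-0.9, -0.6, 0.7]
width: 0.998
grip_force: 0.0
```

```bash
python3 plan.py .5905 .3341 .043 6.5; python3 -c "
from b import *
p=read_camera('wrist');cv2.imwrite('pics/w1.png',p['color'][:,:,::-1]);print(p['mount'].round(4).tolist(),p['intrinsics'].tolist())"
```

```text
pos [0.5826 0.3369 0.0969] yaw 6.47 tiltfix [-0.45  0.16  0.  ] q [0.49 0.37 1.72 0.   1.06 0.37] t 4.2 w 1.0 F [-0.9 -0.6  0.7]
turn tool z -0.03 shift [-0.0037  0.0075  0.0539]
[[0.0, 0.9585, 0.2851, 0.0723], [1.0, -0.0002, 0.0007, 0.0009], [0.0007, 0.2851, -0.9585, -0.1434], [0.0, 0.0, 0.0, 1.0]] [[371.64829954431775, 0.0, 318.1634987826523], [0.0, 371.64829954431775, 236.70013734706896], [0.0, 0.0, 1.0]]
```

View pics/w1.png

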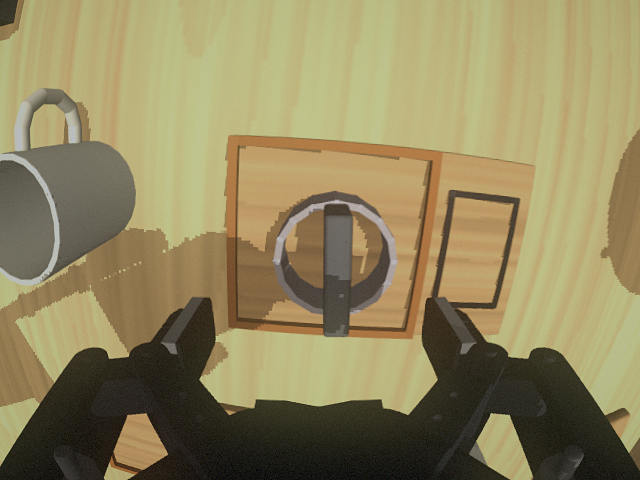

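The wrist view shows the bar at (337,270), upright in the image and about 19 px right of the finger centre. That matches the 7.5 mm still to go.

>>> drive_tool([
  [0, 0, 0, 0, 0, 0, 1],
  [0, 0, 0, 0, 0, 0, 1],
])

```text
time: 4.42
tool_pos: [0.5869, 0.3401, 0.1043]
tcp_rot: [2.09, 2.344, 0.007]
wrist_force: [-0.4, -0.0, 0.8]
width: 0.997
grip_force: 0.0
```

```bash
python3 plan.py .5905 .3341 .043 6.5
```

```text
pos [0.5869 0.3401 0.1043] yaw 6.56 tiltfix [ 0.24 -0.1   0.  ] q [0.49 0.37 1.72 0.   1.06 0.37] t 4.42 w 1.0 F [-0.4 -0.   0.8]
turn tool z 0.06 shift [-0.0063  0.0029  0.0613]
```

```bash
python3 -c "
from b import *
for i in range(8):
    s=status.read_state();print(s['time'],s['tool_pos'].round(4),s['q'].round(4),s['joint_vel'].round(3));read_camera('wrist')"
```

```text
4.4167 [0.5869 0.3401 0.1043] [4.8840e-01 3.6550e-01 1.7161e+00 1.0000e-04 1.0555e+00 3.7380e-01] [-0.001 -0.006 -0.002 -0.002 -0.003 -0.001]
4.4667 [0.587  0.34   0.1044] [4.8830e-01 3.6520e-01 1.7161e+00 1.0000e-04 1.0554e+00 3.7380e-01] [-0.003  0.     0.006 -0.    -0.002 -0.001]
4.5167 [0.5868 0.3398 0.1041] [0.4881 0.3654 1.7165 0.     1.0553 0.3737] [-0.004  0.004  0.009 -0.002 -0.002 -0.001]
4.5667 [0.5866 0.3396 0.1038] [ 0.488   0.3656  1.7169 -0.      1.0552  0.3737] [-0.002  0.007  0.01   0.    -0.     0.   ]
4.6167 [0.5864 0.3393 0.1033] [0.4878 0.366  1.7174 0.     1.0552 0.3737] [-0.004  0.006  0.009 -0.001 -0.003 -0.001]
4.6667 [0.5862 0.3391 0.1029] [ 0.4876  0.3663  1.7178 -0.      1.0551  0.3737] [-0.004  0.008  0.007  0.001 -0.001 -0.001]
4.7167 [0.586  0.3388 0.1024] [0.4874 0.3667 1.7181 0.     1.0551 0.3737] [-0.003  0.007  0.008  0.001 -0.001  0.001]
4.7667 [0.5859 0.3387 0.1021] [0.4873 0.367  1.7185 0.     1.055  0.3737] [-0.001  0.006  0.005 -0.     0.001  0.002]
```

>>> drive_tool([
  [0, 0, 0, -0.0025, 0.0021, 0.012, 1],
  [0, 0, 0, -0.0025, 0.0021, 0.012, 1],
  [0, 0, 0, 0, 0, 0.012, 1],
  [0, 0, 0, 0, 0, 0.012, 1],
  [0, 0, 0, 0, 0, 0.007, 1],
  [0, 0, 0, 0, 0, 0.003, 1],
  [0, 0, 0, 0, 0, 0, 1],
  [0, 0, 0, 0, 0, 0, 1],
])

```text
time: 5.48
tool_pos: [0.5904, 0.334, 0.043]
tcp_rot: [-2.092, -2.344, 0.0]
wrist_force: [1.0, -0.1, -0.0]
width: 1.0
grip_force: 0.0
```

>>> drive_tool([
  [0, 0, 0, 0, 0, 0, 1],
  [0, 0, 0, 0, 0, 0, 1],
  [0, 0, 0, 0, 0, 0, 1],
  [0, 0, 0, 0, 0, 0, 1],
])

```text
time: 5.82
tool_pos: [0.5909, 0.3341, 0.044]
tcp_rot: [2.092, 2.343, 0.002]
wrist_force: [-0.3, 0.2, -0.3]
width: 1.002
grip_force: 0.0
```

```bash
python3 plan.py .5905 .3341 .043 6.5
```

```text
pos [0.5909 0.3341 0.044 ] yaw 6.5 tiltfix [ 0.07 -0.02  0.  ] q [ 0.48  0.43  1.75 -0.    0.96  0.36] t 5.82 w 1.0 F [-0.3  0.2 -0.3]
turn tool z 0.0 shift [-0.     -0.0004  0.001 ]
```

>>> drive_tool([
  [0, 0, 0, 0, 0, 0, 0.5],
  [0, 0, 0, 0, 0, 0, 0.3],
  [0, 0, 0, 0, 0, 0, 0.2],
  [0, 0, 0, 0, 0, 0, 0.1],
  [0, 0, 0, 0, 0, 0, 0],
  [0, 0, 0, 0, 0, 0, 0],
  [0, 0, 0, 0, 0, 0, 0],
  [0, 0, 0, 0, 0, 0, 0],
], force=60)

```text
time: 6.48
tool_pos: [0.5908, 0.334, 0.0435]
tcp_rot: [2.092, 2.343, 0.001]
wrist_force: [0.3, 0.6, 0.7]
width: 0.149
grip_force: 59.8
```

>>> drive_tool([
  [0, 0, 0, 0, 0, 0, 0],
  [0, 0, 0, 0, 0, -0.003, 0],
  [0, 0, 0, 0, 0, -0.005, 0],
  [0, 0, 0, 0, 0, -0.01, 0],
  [0, 0, 0, 0, 0, -0.01, 0],
  [0, 0, 0, 0, 0, -0.01, 0],
  [0, 0, 0, 0, 0, 0, 0],
  [0, 0, 0, 0, 0, 0, 0],
])

```text
time: 7.15
tool_pos: [0.5916, 0.3345, 0.0833]
tcp_rot: [2.091, 2.343, 0.005]
wrist_force: [-0.0, 0.7, -2.6]
width: 0.153
grip_force: 59.3
```

```bash
python3 plan.py .448 .1137 .2 0; python3 -c "
from b import *
p=read_camera('wrist');cv2.imwrite('pics/w2.png',p['color'][:,:,::-1])"
```

```text
pos [0.5916 0.3345 0.0833] yaw 6.5 tiltfix [ 0.18 -0.07  0.  ] q [ 0.48  0.39  1.73 -0.    1.02  0.36] t 7.15 w 0.15 F [-0.   0.7 -2.6]
turn tool z 6.5 shift [-0.2208 -0.1436 -0.1167]
```

View pics/w2.png

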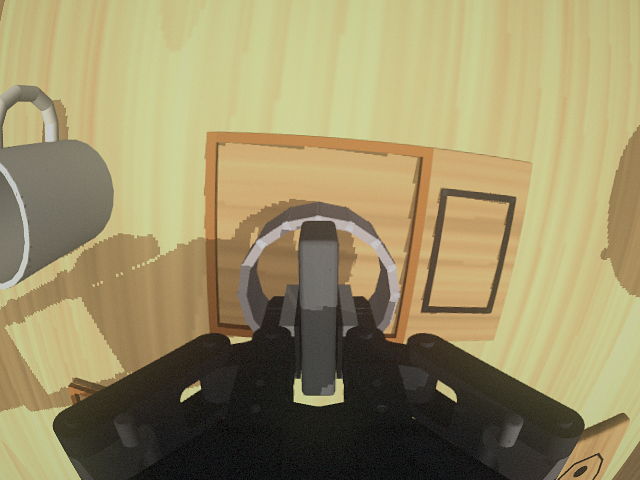

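Grip is good: the bar sits between the pads and the width is 0.15.

>>> drive_tool([
  [0, 0, 0, 0, 0, -0.02, 0],
  [0, 0, 0, 0, 0, -0.025, 0],
  [0, 0, 0, 0, 0, -0.02, 0],
  [0, 0, 0, 0, 0, -0.012, 0],
  [0, 0, 0, -0.0145, -0.012, 0, 0],
  [0, 0, 0, -0.0145, -0.012, 0, 0],
  [0, 0, 0, -0.0145, -0.012, 0, 0],
  [0, 0, 0, -0.0145, -0.012, 0, 0],
])

```text
time: 7.87
tool_pos: [0.5482, 0.27, 0.1573]
tcp_rot: [-2.091, -2.344, 0.002]
wrist_force: [0.5, -0.1, -2.1]
width: 0.15
grip_force: 59.4
```

>>> drive_tool([
  [0, 0, 0, -0.0145, -0.012, 0, 0],
  [0, 0, 0, -0.0145, -0.012, 0, 0],
  [0, 0, 0, -0.0145, -0.012, 0, 0],
  [0, 0, 0, -0.0145, -0.012, 0, 0],
  [0, 0, 0, -0.0145, -0.012, 0, 0],
  [0, 0, 0, -0.0145, -0.012, 0, 0],
  [0, 0, 0, -0.0145, -0.012, 0, 0],
  [0, 0, 0, -0.0145, -0.012, 0, 0],
])

```text
time: 8.53
tool_pos: [0.4658, 0.1438, 0.1575]
tcp_rot: [-2.091, -2.343, 0.002]
wrist_force: [0.5, -0.3, -3.2]
width: 0.154
grip_force: 59.4
```

>>> drive_tool([
  [0, 0, 0, -0.0145, -0.012, 0, 0],
  [0, 0, 0, -0.0145, -0.0117, 0, 0],
  [0, 0, 0, 0, 0, 0.02, 0],
  [0, 0, 0, 0, 0, 0.02, 0],
  [0, 0, 0, 0, 0, 0.01, 0],
  [0, 0, 0, 0, 0, 0, 0],
  [0, 0, 0, 0, 0, 0, 0],
  [0, 0, 0, 0, 0, 0, 0],
])

```text
time: 9.2
tool_pos: [0.4474, 0.1135, 0.1089]
tcp_rot: [2.091, 2.344, 0.001]
wrist_force: [0.3, -0.3, -1.3]
width: 0.153
grip_force: 59.2
```

>>> drive_tool([
  [0, 0, 0, 0, 0, 0, 0],
  [0, 0, 0, 0, 0, 0, 0],
  [0, 0, 0, 0, 0, 0, 0],
  [0, 0, 0, 0, 0, 0, 0],
])

```text
time: 9.53
tool_pos: [0.4473, 0.1134, 0.1089]
tcp_rot: [2.091, 2.343, 0.001]
wrist_force: [-0.3, 0.7, -2.1]
width: 0.148
grip_force: 59.2
```

```bash
python3 plan.py .448 .1137 .0445 6.5
```

```text
pos [0.4473 0.1134 0.1089] yaw 6.51 tiltfix [ 0.06 -0.    0.  ] q [ 0.19 -0.03  2.17 -0.    1.    0.08] t 9.53 w 0.15 F [-0.3  0.7 -2.1]
turn tool z 0.01 shift [0.0002 0.0008 0.0644]
```

>>> drive_tool([
  [0, 0, 0, 0, 0, 0.012, 0],
  [0, 0, 0, 0, 0, 0.012, 0],
  [0, 0, 0, 0, 0, 0.012, 0],
  [0, 0, 0, 0, 0, 0.01, 0],
  [0, 0, 0, 0, 0, 0.008, 0],
  [0, 0, 0, 0, 0, 0.005, 0],
  [0, 0, 0, 0, 0, 0, 0],
  [0, 0, 0, 0, 0, 0, 0],
])

```text
time: 10.2
tool_pos: [0.4468, 0.1132, 0.0492]
tcp_rot: [-2.092, -2.344, 0.0]
wrist_force: [-0.4, -0.1, -2.1]
width: 0.15
grip_force: 59.3
```

>>> drive_tool([
  [0, 0, 0, 0, 0, 0.0025, 0],
  [0, 0, 0, 0, 0, 0.002, 0],
  [0, 0, 0, 0, 0, 0.001, 0],
  [0, 0, 0, 0, 0, 0, 0],
  [0, 0, 0, 0, 0, 0, 0],
  [0, 0, 0, 0, 0, 0, 0],
])

```text
time: 10.7
tool_pos: [0.4469, 0.1132, 0.0439]
tcp_rot: [2.092, 2.344, 0.0]
wrist_force: [-0.2, -0.5, -2.3]
width: 0.151
grip_force: 59.3
```

```bash
python3 plan.py .448 .1137 .0440 6.5
```

```text
pos [0.4469 0.1132 0.0439] yaw 6.5 tiltfix [ 0.02 -0.    0.  ] q [ 0.19  0.06  2.22 -0.    0.86  0.08] t 10.7 w 0.15 F [-0.2 -0.5 -2.3]
turn tool z -0.0 shift [ 0.0003  0.0011 -0.0001]
```

>>> drive_tool([
  [0, 0, 0, 0, 0, 0.0005, 0],
  [0, 0, 0, 0, 0, 0.0005, 0],
  [0, 0, 0, 0, 0, 0, 0],
  [0, 0, 0, 0, 0, 0, 0],
])

```text
time: 11.03
tool_pos: [0.447, 0.1133, 0.0435]
tcp_rot: [2.092, 2.344, 0.0]
wrist_force: [-1.8, -0.9, 5.2]
width: 0.151
grip_force: 60.5
```

>>> drive_tool([
  [0, 0, 0, 0, 0, 0, 0.2],
  [0, 0, 0, 0, 0, 0, 0.3],
  [0, 0, 0, 0, 0, 0, 0.5],
  [0, 0, 0, 0, 0, 0, 0.8],
  [0, 0, 0, 0, 0, 0, 1],
  [0, 0, 0, 0, 0, -0.02, 1],
  [0, 0, 0, 0, 0, -0.03, 1],
  [0, 0, 0, 0, 0, -0.03, 1],
])

```text
time: 11.7
tool_pos: [0.4454, 0.1129, 0.1224]
tcp_rot: [-2.091, -2.342, 0.004]
wrist_force: [1.3, 0.2, 0.6]
width: 1.0
grip_force: 0.0
```

>>> drive_tool([
  [0, 0, 0, 0, 0, -0.03, 1],
  [0, 0, 6.2, 0, 0, 0, 1],
  [0, 0, 6.2, 0, 0, 0, 1],
  [0, 0, 6.2, 0, 0, 0, 1],
  [0, 0, 6.2, 0, 0, 0, 1],
  [0, 0, 6.2, 0, 0, 0, 1],
  [0, 0, 0, 0, 0, 0, 1],
  [0, 0, 0, 0, 0, 0, 1],
])

```text
time: 12.37
tool_pos: [0.4467, 0.1132, 0.1527]
tcp_rot: [-2.64, -1.703, 0.0]
wrist_force: [0.2, 0.3, -0.1]
width: 1.002
grip_force: 0.0
```

```bash
python3 plan.py .5467 -.1082 .1 -24.5
```

```text
pos [0.4467 0.1132 0.1527] yaw -24.33 tiltfix [-0.01  0.01  0.  ] q [ 0.19 -0.08  2.13 -0.    1.09  0.62] t 12.37 w 1.0 F [ 0.2  0.3 -0.1]
turn tool z 0.17 shift [-0.16    0.1828  0.0527]
```

12 lateral rows, then down, then settle.

>>> drive_tool([
  [0, 0, 0, -0.0133, 0.0152, 0, 1],
  [0, 0, 0, -0.0133, 0.0152, 0, 1],
  [0, 0, 0, -0.0133, 0.0152, 0, 1],
  [0, 0, 0, -0.0133, 0.0152, 0, 1],
  [0, 0, 0, -0.0133, 0.0152, 0, 1],
  [0, 0, 0, -0.0133, 0.0152, 0, 1],
  [0, 0, 0, -0.0133, 0.0152, 0, 1],
  [0, 0, 0, -0.0133, 0.0152, 0, 1],
])

```text
time: 13.03
tool_pos: [0.5136, -0.035, 0.1527]
tcp_rot: [-2.64, -1.703, 0.0]
wrist_force: [0.5, 0.6, 0.1]
width: 1.001
grip_force: 0.0
```

>>> drive_tool([
  [0, 0, 0, -0.0133, 0.0152, 0, 1],
  [0, 0, 0, -0.0133, 0.0152, 0, 1],
  [0, 0, 0, -0.0133, 0.0152, 0, 1],
  [0, 0, 0, -0.0137, 0.0156, 0.015, 1],
  [0, 0, 0, 0, 0, 0.02, 1],
  [0, 0, 0, 0, 0, 0.0177, 1],
  [0, 0, 0, 0, 0, 0, 1],
  [0, 0, 0, 0, 0, 0, 1],
])

```text
time: 13.7
tool_pos: [0.5455, -0.108, 0.0988]
tcp_rot: [-2.639, -1.7, 0.004]
wrist_force: [0.3, -0.0, -0.4]
width: 0.998
grip_force: 0.0
```

>>> drive_tool([
  [0, 0, 0, 0, 0, 0, 1],
  [0, 0, 0, 0, 0, 0, 1],
  [0, 0, 0, 0, 0, 0, 1],
  [0, 0, 0, 0, 0, 0, 1],
])

```text
time: 14.03
tool_pos: [0.5476, -0.1082, 0.1014]
tcp_rot: [2.64, 1.7, 0.002]
wrist_force: [-1.1, -0.3, 0.1]
width: 0.997
grip_force: 0.0
```

```bash
python3 plan.py .5467 -.1082 .043 -24.5
```

```text
pos [ 0.5476 -0.1082  0.1014] yaw -24.46 tiltfix [ 0.13 -0.02  0.  ] q [-0.24  0.16  1.98 -0.    1.    0.19] t 14.03 w 1.0 F [-1.1 -0.3  0.1]
turn tool z 0.04 shift [-0.0004 -0.0008  0.0584]
```

>>> drive_tool([
  [0, 0, 0, 0, 0, 0.012, 1],
  [0, 0, 0, 0, 0, 0.012, 1],
  [0, 0, 0, 0, 0, 0.012, 1],
  [0, 0, 0, 0, 0, 0.01, 1],
  [0, 0, 0, 0, 0, 0.007, 1],
  [0, 0, 0, 0, 0, 0.004, 1],
  [0, 0, 0, 0, 0, 0, 1],
  [0, 0, 0, 0, 0, 0, 1],
])

```text
time: 14.7
tool_pos: [0.5466, -0.1082, 0.0427]
tcp_rot: [-2.642, -1.699, 0.001]
wrist_force: [0.7, -0.9, -0.1]
width: 1.001
grip_force: 0.0
```

>>> drive_tool([
  [0, 0, 0, 0, 0, 0, 0.5],
  [0, 0, 0, 0, 0, 0, 0.3],
  [0, 0, 0, 0, 0, 0, 0.2],
  [0, 0, 0, 0, 0, 0, 0.1],
  [0, 0, 0, 0, 0, 0, 0],
  [0, 0, 0, 0, 0, 0, 0],
  [0, 0, 0, 0, 0, 0, 0],
  [0, 0, 0, 0, 0, 0, 0],
])

```text
time: 15.37
tool_pos: [0.5475, -0.1084, 0.0436]
tcp_rot: [2.641, 1.699, 0.002]
wrist_force: [1.3, 0.4, 1.0]
width: 0.149
grip_force: 60.5
```

>>> drive_tool([
  [0, 0, 0, 0, 0, 0, 0],
  [0, 0, 0, 0, 0, -0.003, 0],
  [0, 0, 0, 0, 0, -0.01, 0],
  [0, 0, 0, 0, 0, -0.02, 0],
  [0, 0, 0, 0, 0, -0.02, 0],
  [0, 0, 0, 0, 0, -0.02, 0],
  [0, 0, 0, 0, 0, -0.01, 0],
  [0, 0, 0, 0, 0, 0, 0],
])

```text
time: 16.03
tool_pos: [0.5485, -0.1086, 0.1291]
tcp_rot: [2.639, 1.698, 0.005]
wrist_force: [0.5, 0.3, -2.0]
width: 0.151
grip_force: 60.1
```

```bash
python3 plan.py .5853 .3337 .16 -24.5; cat > rect.py <<'E'
import sys
from m import *
D={"round":.068,"rect":.080,"drop":.084}
p=read_camera("top")
for i in range(1,len(sys.argv),5):
    n,x,y,a,z=sys.argv[i:i+5]; r=fitbar(p,(float(x),float(y)),D[n],z=float(z),yaw0=float(a),span=10,r=.015); print(n,np.round(r,4))
E
python3 rect.py round .448 .1137 6.5 .067
```

```text
pos [ 0.5485 -0.1086  0.1291] yaw -24.5 tiltfix [ 0.27 -0.05  0.  ] q [-0.24  0.13  1.96  0.    1.05  0.19] t 16.03 w 0.15 F [ 0.5  0.3 -2. ]
turn tool z -0.0 shift [ 0.4177 -0.1499 -0.0309]
round [ 0.4452  0.1095  5.6876 13.3062]
```

>>> drive_tool([
  [0, 0, -6.7, 0, 0, -0.01, 0],
  [0, 0, -6.7, 0, 0, -0.01, 0],
  [0, 0, -6.7, 0, 0, -0.01, 0],
  [0, 0, -6.8, 0, 0, 0, 0],
  [0, 0, 0, 0.016, 0.002, 0, 0],
  [0, 0, 0, 0.02, 0.0025, 0, 0],
  [0, 0, 0, 0.022, 0.0028, 0, 0],
  [0, 0, 0, 0.022, 0.0028, 0, 0],
])

```text
time: 16.75
tool_pos: [0.5518, -0.0271, 0.1538]
tcp_rot: [-2.173, -2.264, 0.004]
wrist_force: [0.9, 0.4, -2.8]
width: 0.148
grip_force: 60.1
```

>>> drive_tool([
  [0, 0, 0, 0.022, 0.0028, 0, 0],
  [0, 0, 0, 0.022, 0.0028, 0, 0],
  [0, 0, 0, 0.022, 0.0028, 0, 0],
  [0, 0, 0, 0.022, 0.0028, 0, 0],
  [0, 0, 0, 0.022, 0.0028, 0, 0],
  [0, 0, 0, 0.022, 0.0028, 0, 0],
  [0, 0, 0, 0.022, 0.0028, 0, 0],
  [0, 0, 0, 0.022, 0.0028, 0, 0],
])

```text
time: 17.42
tool_pos: [0.5668, 0.1497, 0.1537]
tcp_rot: [-2.173, -2.266, 0.005]
wrist_force: [0.7, 0.4, -2.8]
width: 0.144
grip_force: 60.1
```

>>> drive_tool([
  [0, 0, 0, 0.022, 0.0028, 0, 0],
  [0, 0, 0, 0.022, 0.0028, 0, 0],
  [0, 0, 0, 0.022, 0.0028, 0, 0],
  [0, 0, 0, 0.022, 0.0028, 0, 0],
  [0, 0, 0, 0.022, 0.0028, 0, 0],
  [0, 0, 0, 0, 0, 0, 0],
  [0, 0, 0, 0, 0, 0, 0],
  [0, 0, 0, 0, 0, 0, 0],
])

```text
time: 18.08
tool_pos: [0.5766, 0.2588, 0.1541]
tcp_rot: [-2.173, -2.267, 0.006]
wrist_force: [0.5, -0.4, -2.5]
width: 0.155
grip_force: 60.1
```

>>> drive_tool([
  [0, 0, 0, 0, 0, 0, 0],
  [0, 0, 0, 0, 0, 0, 0],
  [0, 0, 0, 0, 0, 0, 0],
])

```text
time: 18.33
tool_pos: [0.5778, 0.2585, 0.1559]
tcp_rot: [-2.176, -2.266, 0.001]
wrist_force: [0.6, 0.0, -2.6]
width: 0.155
grip_force: 60.1
```

```bash
python3 plan.py .5853 .3337 .044 2.4; python3 rect.py round .448 .1137 6.5 .067
python3 - <<'E'
from m import *
p=read_camera("top"); sub,col,o=bar(p,(.448,.114)); sub,c2,o=bar(p,(.5853,.3337),z=.18)
cv2.imwrite("pics/chk1.png",np.hstack([col,c2])[:,:,::-1].clip(0,127)*2)
E
```

```text
pos [0.5778 0.2585 0.1559] yaw 2.33 tiltfix [-0.02  0.02  0.  ] q [ 0.38  0.24  1.78 -0.    1.13  0.34] t 18.33 w 0.15 F [ 0.6  0.  -2.6]
turn tool z -0.07 shift [0.0748 0.0106 0.1119]
round [ 0.4456  0.1123  4.5672 -3.5703]
```

View pics/chk1.png

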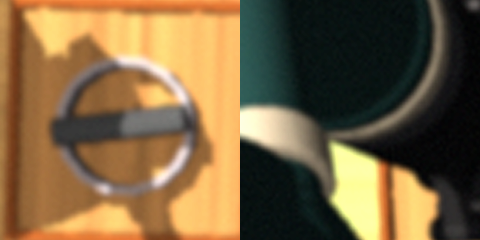

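The round die sits in the spare nest within about 2 mm of centre. Continuing to the rect nest.

>>> drive_tool([
  [0, 0, 0, 0.015, 0.0022, 0, 0],
  [0, 0, 0, 0.02, 0.0028, 0, 0],
  [0, 0, 0, 0.02, 0.0028, 0, 0],
  [0, 0, 0, 0.0198, 0.0028, 0.01, 0],
  [0, 0, 0, 0, 0, 0.02, 0],
  [0, 0, 0, 0, 0, 0.02, 0],
  [0, 0, 0, 0, 0, 0.01, 0],
  [0, 0, 0, 0, 0, 0, 0],
])

```text
time: 19.1
tool_pos: [0.5829, 0.3339, 0.0924]
tcp_rot: [-2.173, -2.266, 0.009]
wrist_force: [-1.0, -0.0, -3.4]
width: 0.149
grip_force: 60.0
```

>>> drive_tool([
  [0, 0, 0, 0, 0, 0, 0],
  [0, 0, 0, 0, 0, 0, 0],
  [0, 0, 0, 0, 0, 0, 0],
  [0, 0, 0, 0, 0, 0, 0],
  [0, 0, 0, 0, 0, 0, 0],
])

```text
time: 19.52
tool_pos: [0.5862, 0.3348, 0.0975]
tcp_rot: [2.174, 2.267, 0.003]
wrist_force: [0.3, 0.5, -2.7]
width: 0.151
grip_force: 60.0
```

```bash
python3 plan.py .586 .334 .044 2.4
```

```text
pos [0.5862 0.3348 0.0975] yaw 2.38 tiltfix [ 0.11 -0.05  0.  ] q [0.48 0.37 1.73 0.   1.05 0.44] t 19.52 w 0.15 F [ 0.3  0.5 -2.7]
turn tool z -0.02 shift [-0.0008 -0.0002  0.0535]
```

>>> drive_tool([
  [0, 0, 0, -0.0008, 0, 0.012, 0],
  [0, 0, 0, 0, 0, 0.012, 0],
  [0, 0, 0, 0, 0, 0.01, 0],
  [0, 0, 0, 0, 0, 0.008, 0],
  [0, 0, 0, 0, 0, 0.005, 0],
  [0, 0, 0, 0, 0, 0.002, 0],
  [0, 0, 0, 0, 0, 0, 0],
  [0, 0, 0, 0, 0, 0, 0],
])

```text
time: 20.18
tool_pos: [0.5856, 0.3339, 0.047]
tcp_rot: [2.174, 2.267, 0.0]
wrist_force: [0.7, 0.5, -2.5]
width: 0.15
grip_force: 60.2
```

>>> drive_tool([
  [0, 0, 0, 0, 0, 0.001, 0],
  [0, 0, 0, 0, 0, 0, 0],
  [0, 0, 0, 0, 0, 0, 0],
  [0, 0, 0, 0, 0, 0, 0],
  [0, 0, 0, 0, 0, 0, 0],
])

```text
time: 20.6
tool_pos: [0.5856, 0.3339, 0.0465]
tcp_rot: [2.174, 2.267, 0.001]
wrist_force: [-0.3, 0.5, -2.6]
width: 0.144
grip_force: 60.2
```

>>> drive_tool([
  [0, 0, 0, 0, 0, 0.001, 0],
  [0, 0, 0, 0, 0, 0.001, 0],
  [0, 0, 0, 0, 0, 0.0005, 0],
  [0, 0, 0, 0, 0, 0, 0],
  [0, 0, 0, 0, 0, 0, 0],
  [0, 0, 0, 0, 0, 0, 0],
])

```text
time: 21.1
tool_pos: [0.5854, 0.3338, 0.0436]
tcp_rot: [2.174, 2.267, -0.0]
wrist_force: [-0.8, -0.6, -1.9]
width: 0.153
grip_force: 60.2
```

>>> drive_tool([
  [0, 0, 0, 0, 0, 0.0005, 0],
  [0, 0, 0, 0, 0, 0, 0],
  [0, 0, 0, 0, 0, 0, 0],
  [0, 0, 0, 0, 0, 0, 0],
])

```text
time: 21.43
tool_pos: [0.5855, 0.3338, 0.0436]
tcp_rot: [2.174, 2.267, 0.0]
wrist_force: [-0.7, -1.0, 2.2]
width: 0.155
grip_force: 60.9
```

>>> drive_tool([
  [0, 0, 0, 0, 0, 0, 0.2],
  [0, 0, 0, 0, 0, 0, 0.3],
  [0, 0, 0, 0, 0, 0, 0.5],
  [0, 0, 0, 0, 0, 0, 0.8],
  [0, 0, 0, 0, 0, 0, 1],
  [0, 0, 0, 0, 0, -0.02, 1],
  [0, 0, 0, 0, 0, -0.03, 1],
  [0, 0, 0, 0, 0, -0.03, 1],
])

```text
time: 22.1
tool_pos: [0.5842, 0.3332, 0.1221]
tcp_rot: [-2.174, -2.267, 0.006]
wrist_force: [1.0, -0.5, 0.4]
width: 1.001
grip_force: 0.0
```

>>> drive_tool([
  [0, 0, 5.6, 0, 0, -0.03, 1],
  [0, 0, 0, -0.02, -0.0023, 0, 1],
  [0, 0, 0, -0.028, -0.0032, 0, 1],
  [0, 0, 0, -0.028, -0.0032, 0, 1],
  [0, 0, 0, -0.028, -0.0032, 0, 1],
  [0, 0, 0, -0.028, -0.0032, 0, 1],
  [0, 0, 0, -0.028, -0.0032, 0, 1],
  [0, 0, 0, -0.028, -0.0032, 0, 1],
])

```text
time: 22.77
tool_pos: [0.5531, 0.1461, 0.1532]
tcp_rot: [2.282, 2.159, 0.001]
wrist_force: [-0.1, 0.2, 0.6]
width: 1.001
grip_force: 0.0
```

>>> drive_tool([
  [0, 0, 0, -0.028, -0.0032, 0, 1],
  [0, 0, 0, -0.028, -0.0032, 0, 1],
  [0, 0, 0, -0.028, -0.0032, 0, 1],
  [0, 0, 0, -0.028, -0.0032, 0, 1],
  [0, 0, 0, -0.028, -0.0032, 0, 1],
  [0, 0, 0, -0.028, -0.0032, 0, 1],
  [0, 0, 0, -0.028, -0.0032, 0, 1],
  [0, 0, 0, -0.028, -0.0032, 0, 1],
])

```text
time: 23.43
tool_pos: [0.515, -0.0762, 0.1533]
tcp_rot: [2.282, 2.158, 0.001]
wrist_force: [0.2, 0.8, 0.1]
width: 1.003
grip_force: 0.0
```

>>> drive_tool([
  [0, 0, 0, -0.028, -0.0032, 0, 1],
  [0, 0, 0, -0.028, -0.0032, 0, 1],
  [0, 0, 0, -0.028, -0.0032, 0, 1],
  [0, 0, 0, -0.028, -0.0032, 0, 1],
  [0, 0, 0, -0.028, -0.0032, 0, 1],
  [0, 0, 0, -0.028, -0.0032, 0, 1],
  [0, 0, 0, -0.028, -0.0032, 0, 1],
  [0, 0, 0, 0, 0, 0, 1],
])

```text
time: 24.1
tool_pos: [0.4816, -0.2738, 0.1535]
tcp_rot: [2.284, 2.153, -0.002]
wrist_force: [0.5, -0.7, -0.1]
width: 1.006
grip_force: 0.0
```

>>> drive_tool([
  [0, 0, 0, 0, 0, 0, 1],
  [0, 0, 0, 0, 0, 0, 1],
  [0, 0, 0, 0, 0, 0, 1],
  [0, 0, 0, 0, 0, 0, 1],
  [0, 0, 0, 0, 0, 0, 1],
])

```text
time: 24.52
tool_pos: [0.4823, -0.2684, 0.1531]
tcp_rot: [-2.281, -2.16, -0.0]
wrist_force: [-1.0, -0.3, -0.7]
width: 0.999
grip_force: 0.0
```

```bash
python3 plan.py .4715 -.3295 .1 -3.2; python3 rect.py rect .5855 .334 2.4 .067
```

```text
pos [ 0.4823 -0.2684  0.1531] yaw -3.12 tiltfix [-0.   -0.01 -0.  ] q [-0.55  0.1   1.95  0.    1.09 -0.5 ] t 24.52 w 1.0 F [-1.  -0.3 -0.7]
turn tool z 0.08 shift [-0.0616 -0.0073  0.0531]
rect [ 0.5825  0.332   1.5895 -0.8813]
```

>>> drive_tool([
  [0, 0, 0, -0.0156, -0.0018, 0, 1],
  [0, 0, 0, -0.02, -0.0025, 0, 1],
  [0, 0, 0, -0.02, -0.002, 0, 1],
  [0, 0, 0, -0.006, -0.001, 0.01, 1],
  [0, 0, 0, 0, 0, 0.02, 1],
  [0, 0, 0, 0, 0, 0.02, 1],
  [0, 0, 0, 0, 0, 0.01, 1],
  [0, 0, 0, 0, 0, 0, 1],
])

```text
time: 25.23
tool_pos: [0.4691, -0.328, 0.0893]
tcp_rot: [-2.277, -2.154, 0.001]
wrist_force: [-1.4, 0.4, -0.2]
width: 1.001
grip_force: 0.0
```

>>> drive_tool([
  [0, 0, 0, 0, 0, 0, 1],
  [0, 0, 0, 0, 0, 0, 1],
  [0, 0, 0, 0, 0, 0, 1],
  [0, 0, 0, 0, 0, 0, 1],
  [0, 0, 0, 0, 0, 0, 1],
])

```text
time: 25.65
tool_pos: [0.472, -0.3309, 0.0942]
tcp_rot: [2.281, 2.157, 0.0]
wrist_force: [0.7, 0.0, 0.1]
width: 0.999
grip_force: 0.0
```

```bash
python3 plan.py .4725 -.3285 .043 -3.2
```

```text
pos [ 0.472  -0.3309  0.0942] yaw -3.2 tiltfix [ 0.09  0.06 -0.  ] q [-0.65  0.2   1.95 -0.    0.99 -0.6 ] t 25.65 w 1.0 F [0.7 0.  0.1]
turn tool z 0.0 shift [0.0024 0.0004 0.0512]
```

>>> drive_tool([
  [0, 0, 0, 0.0015, 0.0005, 0.012, 1],
  [0, 0, 0, 0, 0, 0.012, 1],
  [0, 0, 0, 0, 0, 0.01, 1],
  [0, 0, 0, 0, 0, 0.008, 1],
  [0, 0, 0, 0, 0, 0.005, 1],
  [0, 0, 0, 0, 0, 0.003, 1],
  [0, 0, 0, 0, 0, 0, 1],
  [0, 0, 0, 0, 0, 0, 1],
])

```text
time: 26.32
tool_pos: [0.4719, -0.329, 0.0429]
tcp_rot: [-2.283, -2.158, 0.0]
wrist_force: [0.1, -0.5, -0.7]
width: 1.002
grip_force: 0.0
```

>>> drive_tool([
  [0, 0, 0, 0, 0, 0, 1],
  [0, 0, 0, 0, 0, 0, 1],
  [0, 0, 0, 0, 0, 0, 1],
])

```text
time: 26.57
tool_pos: [0.4723, -0.3293, 0.0437]
tcp_rot: [2.282, 2.158, 0.0]
wrist_force: [0.6, -0.8, -0.2]
width: 0.997
grip_force: 0.0
```

```bash
python3 plan.py .4725 -.3285 .043 -3.2
```

```text
pos [ 0.4723 -0.3293  0.0437] yaw -3.21 tiltfix [ 0.06  0.04 -0.  ] q [-0.65  0.26  1.98 -0.    0.9  -0.6 ] t 26.57 w 1.0 F [ 0.6 -0.8 -0.2]
turn tool z -0.01 shift [0.0008 0.0001 0.0007]
```

>>> drive_tool([
  [0, 0, 0, 0, 0, 0, 0.5],
  [0, 0, 0, 0, 0, 0, 0.3],
  [0, 0, 0, 0, 0, 0, 0.2],
  [0, 0, 0, 0, 0, 0, 0.1],
  [0, 0, 0, 0, 0, 0, 0],
  [0, 0, 0, 0, 0, 0, 0],
  [0, 0, 0, 0, 0, 0, 0],
  [0, 0, 0, 0, 0, 0, 0],
])

```text
time: 27.23
tool_pos: [0.4722, -0.329, 0.0432]
tcp_rot: [2.282, 2.158, 0.0]
wrist_force: [0.7, 1.2, 0.2]
width: 0.149
grip_force: 60.2
```

>>> drive_tool([
  [0, 0, 0, 0, 0, 0, 0],
  [0, 0, 0, 0, 0, -0.003, 0],
  [0, 0, 0, 0, 0, -0.01, 0],
  [0, 0, 0, 0, 0, -0.02, 0],
  [0, 0, 0, 0, 0, -0.02, 0],
  [0, 0, 0, 0, 0, -0.02, 0],
  [0, 0, 0, 0, 0, -0.01, 0],
  [0, 0, 0, 0, 0, 0, 0],
])

```text
time: 27.9
tool_pos: [0.4736, -0.3303, 0.1295]
tcp_rot: [2.278, 2.155, 0.001]
wrist_force: [-0.4, -0.5, -3.1]
width: 0.151
grip_force: 59.8
```

>>> drive_tool([
  [0, 0, 0, 0.014, 0.004, 0, 0],
  [0, 0, 0, 0.016, 0.0047, 0, 0],
  [0, 0, 0, 0.016, 0.0047, 0, 0],
  [0, 0, 0, 0.016, 0.0047, 0, 0],
  [0, 0, 0, 0.016, 0.0047, 0, 0],
  [0, 0, 0, 0.016, 0.0047, 0, 0],
  [0, 0, 0, 0.016, 0.0047, 0, 0],
  [0, 0, 0, 0.016, 0.0047, 0, 0],
])

```text
time: 28.57
tool_pos: [0.5145, -0.2031, 0.1239]
tcp_rot: [-2.28, -2.156, 0.002]
wrist_force: [0.1, 0.3, -3.0]
width: 0.146
grip_force: 59.7
```

>>> drive_tool([
  [0, 0, 0, 0.016, 0.0047, 0, 0],
  [0, 0, 0, 0.016, 0.0047, 0, 0],
  [0, 0, 0, 0.016, 0.0047, 0, 0],
  [0, 0, 0, 0.016, 0.0047, 0, 0],
  [0, 0, 0, 0.016, 0.0047, 0, 0],
  [0, 0, 0, 0.016, 0.0047, 0, 0],
  [0, 0, 0, 0, 0, 0, 0],
  [0, 0, 0, 0, 0, 0, 0],
])

```text
time: 29.23
tool_pos: [0.5481, -0.1095, 0.1243]
tcp_rot: [-2.278, -2.159, 0.003]
wrist_force: [0.5, 0.5, -3.2]
width: 0.153
grip_force: 59.6
```

>>> drive_tool([
  [0, 0, 0, 0, 0, 0.01, 0],
  [0, 0, 0, 0, 0, 0.015, 0],
  [0, 0, 0, 0, 0, 0.01, 0],
  [0, 0, 0, 0, 0, 0, 0],
  [0, 0, 0, 0, 0, 0, 0],
  [0, 0, 0, 0, 0, 0, 0],
  [0, 0, 0, 0, 0, 0, 0],
])

```text
time: 29.82
tool_pos: [0.5499, -0.1114, 0.0918]
tcp_rot: [2.282, 2.157, 0.001]
wrist_force: [0.4, 0.4, -3.0]
width: 0.153
grip_force: 59.5
```

```bash
python3 plan.py .550 -.110 .046 -3.2
```

```text
pos [ 0.5499 -0.1114  0.0918] yaw -3.23 tiltfix [ 0.07  0.02 -0.  ] q [-0.24  0.18  1.98 -0.    0.98 -0.19] t 29.82 w 0.15 F [ 0.4  0.4 -3. ]
turn tool z -0.03 shift [0.0014 0.     0.0458]
```

>>> drive_tool([
  [0, 0, 0, 0.001, 0, 0.012, 0],
  [0, 0, 0, 0, 0, 0.012, 0],
  [0, 0, 0, 0, 0, 0.01, 0],
  [0, 0, 0, 0, 0, 0.007, 0],
  [0, 0, 0, 0, 0, 0.003, 0],
  [0, 0, 0, 0, 0, 0.001, 0],
  [0, 0, 0, 0, 0, 0, 0],
  [0, 0, 0, 0, 0, 0, 0],
])

```text
time: 30.48
tool_pos: [0.5497, -0.11, 0.0463]
tcp_rot: [2.282, 2.158, 0.0]
wrist_force: [0.2, -0.0, -4.0]
width: 0.147
grip_force: 59.7
```

>>> drive_tool([
  [0, 0, 0, 0, 0, 0.001, 0],
  [0, 0, 0, 0, 0, 0, 0],
  [0, 0, 0, 0, 0, 0, 0],
  [0, 0, 0, 0, 0, 0, 0],
])

```text
time: 30.82
tool_pos: [0.5496, -0.11, 0.0454]
tcp_rot: [2.282, 2.158, 0.0]
wrist_force: [-1.2, -0.2, -2.3]
width: 0.147
grip_force: 59.7
```

>>> drive_tool([
  [0, 0, 0, 0, 0, 0.001, 0],
  [0, 0, 0, 0, 0, 0.0005, 0],
  [0, 0, 0, 0, 0, 0.0003, 0],
  [0, 0, 0, 0, 0, 0, 0],
  [0, 0, 0, 0, 0, 0, 0],
  [0, 0, 0, 0, 0, 0, 0],
])

```text
time: 31.32
tool_pos: [0.5493, -0.11, 0.0433]
tcp_rot: [-2.283, -2.159, 0.0]
wrist_force: [-0.4, -1.1, -3.0]
width: 0.151
grip_force: 59.8
```

>>> drive_tool([
  [0, 0, 0, 0, 0, 0.0006, 0],
  [0, 0, 0, 0, 0, 0, 0],
  [0, 0, 0, 0, 0, 0, 0],
  [0, 0, 0, 0, 0, 0, 0],
])

```text
time: 31.65
tool_pos: [0.5494, -0.11, 0.0432]
tcp_rot: [2.283, 2.158, -0.0]
wrist_force: [-2.2, 0.8, 3.2]
width: 0.153
grip_force: 60.7
```

>>> drive_tool([
  [0, 0, 0, 0, 0, 0, 0.2],
  [0, 0, 0, 0, 0, 0, 0.3],
  [0, 0, 0, 0, 0, 0, 0.5],
  [0, 0, 0, 0, 0, 0, 0.8],
  [0, 0, 0, 0, 0, 0, 1],
  [0, 0, 0, 0, 0, -0.02, 1],
  [0, 0, 0, 0, 0, -0.03, 1],
  [0, 0, 0, 0, 0, -0.03, 1],
])

```text
time: 32.32
tool_pos: [0.548, -0.1096, 0.1221]
tcp_rot: [-2.281, -2.156, 0.003]
wrist_force: [0.8, -0.7, 0.5]
width: 0.999
grip_force: 0.0
```

>>> drive_tool([
  [0, 0, -5, 0, 0, -0.02, 1],
  [0, 0, -4.7, 0, 0, 0, 1],
  [0, 0, 0, 0.0195, -0.0064, 0, 1],
  [0, 0, 0, 0.0195, -0.0064, 0, 1],
  [0, 0, 0, 0.0195, -0.0064, 0, 1],
  [0, 0, 0, 0.0195, -0.0064, 0, 1],
  [0, 0, 0, 0.0195, -0.0064, 0, 1],
  [0, 0, 0, 0.0195, -0.0064, 0, 1],
])

```text
time: 32.98
tool_pos: [0.4975, 0.0027, 0.1427]
tcp_rot: [2.092, 2.343, 0.0]
wrist_force: [-1.1, -0.2, 0.4]
width: 0.998
grip_force: 0.0
```

>>> drive_tool([
  [0, 0, 0, 0.0195, -0.0064, 0, 1],
  [0, 0, 0, 0.0195, -0.0064, 0, 1],
  [0, 0, 0, 0.0195, -0.0064, 0, 1],
  [0, 0, 0, 0.0195, -0.0064, 0, 1],
  [0, 0, 0, 0.0195, -0.0064, 0, 1],
  [0, 0, 0, 0.019, -0.006, 0, 1],
  [0, 0, 0, 0, 0, 0.02, 1],
  [0, 0, 0, 0, 0, 0.02, 1],
])

```text
time: 33.65
tool_pos: [0.4483, 0.1148, 0.1039]
tcp_rot: [2.088, 2.344, 0.006]
wrist_force: [0.7, -0.8, -0.9]
width: 0.999
grip_force: 0.0
```

>>> drive_tool([
  [0, 0, 0, 0, 0, 0, 1],
  [0, 0, 0, 0, 0, 0, 1],
  [0, 0, 0, 0, 0, 0, 1],
  [0, 0, 0, 0, 0, 0, 1],
  [0, 0, 0, 0, 0, 0, 1],
  [0, 0, 0, 0, 0, 0, 1],
])

```text
time: 34.15
tool_pos: [0.4479, 0.1134, 0.1037]
tcp_rot: [2.092, 2.342, 0.002]
wrist_force: [1.8, -0.2, -0.3]
width: 1.004
grip_force: 0.0
```

```bash
python3 plan.py .447 .1133 .043 6.5;python3 rect.py drop .5494 -.11 -3.2 .067 rect .5855 .334 2.4 .067
```

```text
pos [0.4479 0.1134 0.1037] yaw 6.47 tiltfix [ 0.1  -0.01  0.  ] q [ 0.19 -0.02  2.18  0.    0.99  0.08] t 34.15 w 1.0 F [ 1.8 -0.2 -0.3]
turn tool z -0.03 shift [ 0.     -0.0009  0.0607]
drop [ 0.5452 -0.1109 -0.0054 -1.9663]
rect [0.5819 0.331  1.9667 1.1383]
```

>>> drive_tool([
  [0, 0, 0, 0, -0.0005, 0.012, 1],
  [0, 0, 0, 0, 0, 0.012, 1],
  [0, 0, 0, 0, 0, 0.012, 1],
  [0, 0, 0, 0, 0, 0.012, 1],
  [0, 0, 0, 0, 0, 0.008, 1],
  [0, 0, 0, 0, 0, 0.004, 1],
  [0, 0, 0, 0, 0, 0, 1],
  [0, 0, 0, 0, 0, 0, 1],
])

```text
time: 34.87
tool_pos: [0.4467, 0.1133, 0.0429]
tcp_rot: [2.092, 2.344, 0.0]
wrist_force: [0.3, 0.1, -0.1]
width: 0.997
grip_force: 0.0
```

>>> drive_tool([
  [0, 0, 0, 0, 0, 0, 1],
  [0, 0, 0, 0, 0, 0, 0.5],
  [0, 0, 0, 0, 0, 0, 0.3],
  [0, 0, 0, 0, 0, 0, 0.2],
  [0, 0, 0, 0, 0, 0, 0.1],
  [0, 0, 0, 0, 0, 0, 0],
  [0, 0, 0, 0, 0, 0, 0],
  [0, 0, 0, 0, 0, 0, 0],
])

```text
time: 35.53
tool_pos: [0.4468, 0.1134, 0.0429]
tcp_rot: [2.092, 2.344, 0.001]
wrist_force: [0.6, -0.2, 1.4]
width: 0.149
grip_force: 59.2
```

>>> drive_tool([
  [0, 0, 0, 0, 0, 0, 0],
  [0, 0, 0, 0, 0, -0.003, 0],
  [0, 0, 0, 0, 0, -0.01, 0],
  [0, 0, 0, 0, 0, -0.02, 0],
  [0, 0, 0, 0, 0, -0.02, 0],
  [0, 0, 0, 0, 0, -0.025, 0],
  [0, 0, 0, 0, 0, -0.025, 0],
  [0, 0, 0, 0, 0, -0.01, 0],
])

```text
time: 36.2
tool_pos: [0.4484, 0.1137, 0.1596]
tcp_rot: [2.09, 2.341, 0.007]
wrist_force: [1.1, 0.1, -2.2]
width: 0.152
grip_force: 59.0
```

```bash
python3 plan.py .4765 -.3255 .156 6.5
```

```text
pos [0.4484 0.1137 0.1596] yaw 6.5 tiltfix [ 0.31 -0.02  0.  ] q [ 0.19 -0.09  2.12 -0.    1.1   0.08] t 36.2 w 0.15 F [ 1.1  0.1 -2.2]
turn tool z 0.0 shift [-0.4396 -0.0218  0.0036]
```

>>> drive_tool([
  [0, 0, 0, -0.0216, -0.0009, 0, 0],
  [0, 0, 0, -0.022, -0.0011, 0, 0],
  [0, 0, 0, -0.022, -0.0011, 0, 0],
  [0, 0, 0, -0.022, -0.0011, 0, 0],
  [0, 0, 0, -0.022, -0.0011, 0, 0],
  [0, 0, 0, -0.022, -0.0011, 0, 0],
  [0, 0, 0, -0.022, -0.0011, 0, 0],
  [0, 0, 0, -0.022, -0.0011, 0, 0],
])

```text
time: 36.87
tool_pos: [0.4571, -0.0631, 0.1551]
tcp_rot: [-2.091, -2.343, 0.001]
wrist_force: [0.1, 0.9, -2.8]
width: 0.152
grip_force: 59.0
```

>>> drive_tool([
  [0, 0, 0, -0.022, -0.0011, 0, 0],
  [0, 0, 0, -0.022, -0.0011, 0, 0],
  [0, 0, 0, -0.022, -0.0011, 0, 0],
  [0, 0, 0, -0.022, -0.0011, 0, 0],
  [0, 0, 0, -0.022, -0.0011, 0, 0],
  [0, 0, 0, -0.022, -0.0011, 0, 0],
  [0, 0, 0, -0.022, -0.0011, 0, 0],
  [0, 0, 0, -0.022, -0.0011, 0, 0],
])

```text
time: 37.53
tool_pos: [0.4683, -0.2388, 0.155]
tcp_rot: [-2.091, -2.342, 0.0]
wrist_force: [-0.2, 0.5, -3.8]
width: 0.149
grip_force: 59.0
```

>>> drive_tool([
  [0, 0, 0, -0.022, -0.0011, 0, 0],
  [0, 0, 0, -0.022, -0.0011, 0, 0],
  [0, 0, 0, -0.022, -0.0011, 0, 0],
  [0, 0, 0, -0.022, -0.0011, 0, 0],
  [0, 0, 0, 0, 0, 0.02, 0],
  [0, 0, 0, 0, 0, 0.02, 0],
  [0, 0, 0, 0, 0, 0.01, 0],
  [0, 0, 0, 0, 0, 0, 0],
])

```text
time: 38.2
tool_pos: [0.4719, -0.324, 0.1018]
tcp_rot: [-2.087, -2.338, 0.001]
wrist_force: [-0.8, 0.2, -2.9]
width: 0.151
grip_force: 58.8
```

>>> drive_tool([
  [0, 0, 0, 0, 0, 0, 0],
  [0, 0, 0, 0, 0, 0, 0],
  [0, 0, 0, 0, 0, 0, 0],
  [0, 0, 0, 0, 0, 0, 0],
  [0, 0, 0, 0, 0, 0, 0],
])

```text
time: 38.62
tool_pos: [0.4753, -0.3262, 0.1069]
tcp_rot: [2.09, 2.343, 0.0]
wrist_force: [0.1, 0.5, -2.4]
width: 0.153
grip_force: 58.8
```

```bash
python3 plan.py .4765 -.3255 .046 6.5; python3 rect.py drop .5494 -.11 -3.2 .067 rect .5855 .334 2.4 .067
python3 - <<'E'
from m import *
p=read_camera("top"); L=[bar(p,g,z=z)[1] for g,z in(((.5482,-.1107),.015),((.5482,-.1107),.067),((.5853,.3337),.067))]
cv2.imwrite("pics/chk2.png",np.hstack(L)[:,:,::-1].clip(0,127)*2)
E
```

```text
pos [ 0.4753 -0.3262  0.1069] yaw 6.51 tiltfix [ 0.08  0.08 -0.  ] q [-0.64  0.19  1.94 -0.    1.01 -0.76] t 38.62 w 0.15 F [ 0.1  0.5 -2.4]
turn tool z 0.01 shift [0.0006 0.0013 0.0609]
drop [ 0.5462 -0.1112 -2.8028 -5.2696]
rect [ 0.5827  0.3322  1.8152 -1.8006]
```

View pics/chk2.png

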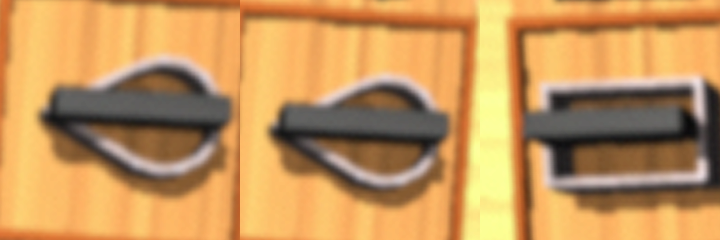

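The teardrop die is about 2 mm and the rect die about 3 mm from their nest centres, both upright. Setting down the round die next.

>>> drive_tool([
  [0, 0, 0, 0, 0.001, 0.012, 0],
  [0, 0, 0, 0, 0.001, 0.012, 0],
  [0, 0, 0, 0, 0, 0.012, 0],
  [0, 0, 0, 0, 0, 0.011, 0],
  [0, 0, 0, 0, 0, 0.007, 0],
  [0, 0, 0, 0, 0, 0.004, 0],
  [0, 0, 0, 0, 0, 0, 0],
  [0, 0, 0, 0, 0, 0, 0],
])

```text
time: 39.38
tool_pos: [0.4765, -0.3256, 0.0473]
tcp_rot: [-2.092, -2.343, 0.0]
wrist_force: [1.0, 0.1, -1.3]
width: 0.153
grip_force: 58.9
```

>>> drive_tool([
  [0, 0, 0, 0, 0, 0.001, 0],
  [0, 0, 0, 0, 0, 0, 0],
  [0, 0, 0, 0, 0, 0, 0],
  [0, 0, 0, 0, 0, 0, 0],
])

```text
time: 39.72
tool_pos: [0.4769, -0.326, 0.0473]
tcp_rot: [2.091, 2.343, 0.0]
wrist_force: [0.4, -0.1, -2.4]
width: 0.149
grip_force: 58.9
```

>>> drive_tool([
  [0, 0, 0, 0, 0, 0.001, 0],
  [0, 0, 0, 0, 0, 0.001, 0],
  [0, 0, 0, 0, 0, 0.0007, 0],
  [0, 0, 0, 0, 0, 0.0005, 0],
  [0, 0, 0, 0, 0, 0, 0],
  [0, 0, 0, 0, 0, 0, 0],
  [0, 0, 0, 0, 0, 0, 0],
])

```text
time: 40.3
tool_pos: [0.4766, -0.3257, 0.0434]
tcp_rot: [-2.092, -2.344, 0.0]
wrist_force: [0.4, -1.2, -2.1]
width: 0.155
grip_force: 58.9
```

>>> drive_tool([
  [0, 0, 0, 0, 0, 0.0006, 0],
  [0, 0, 0, 0, 0, 0, 0],
  [0, 0, 0, 0, 0, 0, 0],
  [0, 0, 0, 0, 0, 0, 0],
])

```text
time: 40.63
tool_pos: [0.4767, -0.3257, 0.043]
tcp_rot: [2.092, 2.344, -0.0]
wrist_force: [0.3, -0.3, -1.5]
width: 0.149
grip_force: 58.9
```

>>> drive_tool([
  [0, 0, 0, 0, 0, 0.0005, 0],
  [0, 0, 0, 0, 0, 0, 0],
  [0, 0, 0, 0, 0, 0, 0],
  [0, 0, 0, 0, 0, 0, 0],
])

```text
time: 40.97
tool_pos: [0.4767, -0.3257, 0.0429]
tcp_rot: [2.092, 2.344, 0.0]
wrist_force: [-1.6, 2.3, 4.2]
width: 0.148
grip_force: 59.8
```

>>> drive_tool([
  [0, 0, 0, 0, 0, 0, 0.2],
  [0, 0, 0, 0, 0, 0, 0.3],
  [0, 0, 0, 0, 0, 0, 0.5],
  [0, 0, 0, 0, 0, 0, 0.8],
  [0, 0, 0, 0, 0, 0, 1],
  [0, 0, 0, 0, 0, -0.02, 1],
  [0, 0, 0, 0, 0, -0.03, 1],
  [0, 0, 0, 0, 0, -0.03, 1],
])

```text
time: 41.63
tool_pos: [0.4755, -0.3249, 0.1217]
tcp_rot: [-2.09, -2.341, 0.001]
wrist_force: [0.8, -0.8, 0.5]
width: 0.998
grip_force: 0.0
```

>>> drive_tool([
  [0, 0, 0, 0, 0, -0.03, 1],
  [0, 0, 0, 0.02, 0, -0.02, 1],
  [0, 0, 0, 0.025, 0, 0, 1],
  [0, 0, 0, 0.025, 0, 0, 1],
  [0, 0, 0, 0.025, 0, 0, 1],
  [0, 0, 0, 0.025, 0, 0, 1],
  [0, 0, 0, 0.025, 0, 0, 1],
  [0, 0, 0, 0.025, 0, 0, 1],
])

```text
time: 42.3
tool_pos: [0.4571, -0.1557, 0.1724]
tcp_rot: [2.092, 2.343, 0.0]
wrist_force: [-0.2, 1.0, -0.5]
width: 1.0
grip_force: 0.0
```

>>> drive_tool([
  [0, 0, 0, 0.025, 0, 0, 1],
  [0, 0, 0, 0.025, 0, 0, 1],
  [0, 0, 0, 0.025, 0, 0, 1],
  [0, 0, 0, 0.025, 0, 0, 1],
  [0, 0, 0, 0, 0, 0, 1],
  [0, 0, 0, 0, 0, 0, 1],
  [0, 0, 0, 0, 0, 0, 1],
  [0, 0, 0, 0, 0, 0, 1],
])

```text
time: 42.97
tool_pos: [0.4463, -0.0582, 0.1725]
tcp_rot: [2.092, 2.343, -0.0]
wrist_force: [0.6, -1.0, -0.0]
width: 1.002
grip_force: 0.0
```

```bash
python3 rect.py round .4765 -.3255 6.5 .067 rect .5855 .334 2.4 .067
python3 - <<'E'
from b import *
p=read_camera("top"); im=rectify(p,.009)
cv2.imwrite("pics/fin.png",im[:,:,::-1].clip(0,127)*2)
E
```

```text
round [ 0.4789 -0.3185 -1.6129 12.0099]
rect [0.5818 0.3301 2.1299 2.2177]
```

View pics/fin.png

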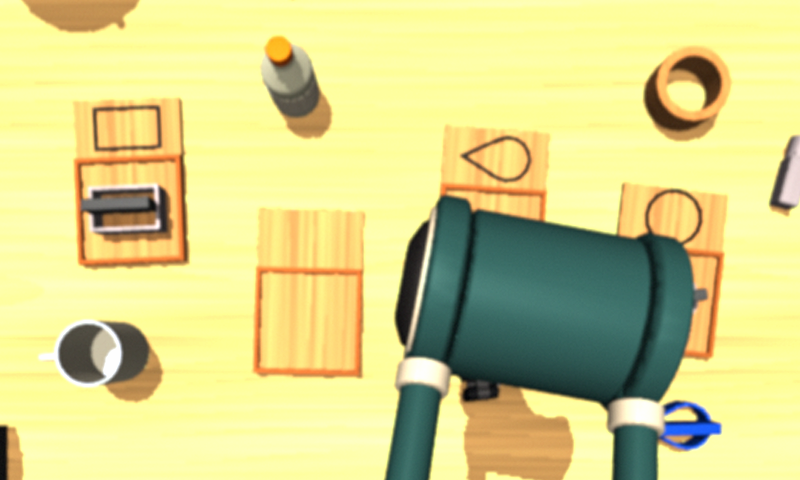

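The rect die is home, the spare nest is empty, and the bystanders are unmoved. The arm hides the round and teardrop dies, so I'll check those with the scene camera.

```bash
python3 - <<'E'
from b import *
p=read_camera("scene"); im=p["color"][200:420,100:540]
cv2.imwrite("pics/scn.png",cv2.resize(im,(800,400),interpolation=cv2.INTER_CUBIC)[:,:,::-1].clip(0,127)*2)
E
```

```text
(no output)
```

View pics/scn.png

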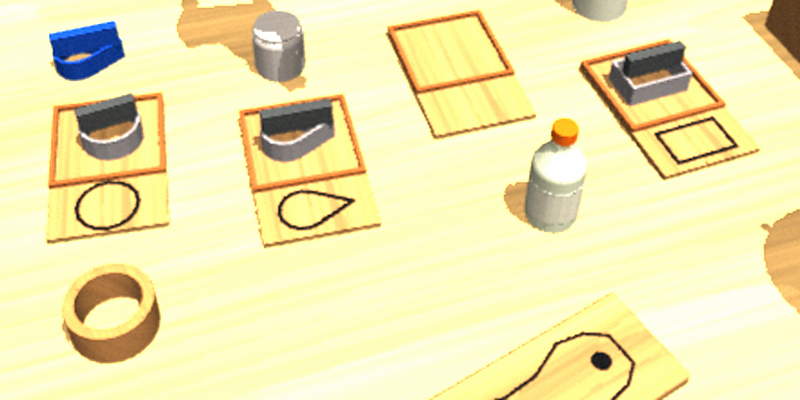

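The scene view shows all three dies upright near the centres of their matching nests: round at (110,130), teardrop at (295,130) and rect at (650,75). The spare nest at (450,50) is empty.

```bash
python3 -c "
from workcell import workorder; print(workorder.finish_job())"
```

```text
the job is handed in; nothing more can be done
None
```

The job is handed in: all three dies are upright in their own nests, the teardrop about 2 mm and the rect about 3 mm off centre, the round checked only by eye in the scene view; the spare nest is empty, and the mug, glue bottle and tape look unmoved.

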